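Ready the rinse line for a prime

ROBOT

A 6-joint arm with a two-finger parallel gripper is mounted at the origin on the work surface. World frame = base frame: x ahead of the robot, y to its left, z up, the work surface at z = 0. Lengths are in m, angles in rad, forces in N, time in s.
With the tool pointing down it reaches from about 0.425 to 0.925 m from the base axis. Payload 12.5 kg.
Tool frame: the origin (TCP) lies midway between the tips of the shut fingers; the grasp point (between the pads) lies 19 mm behind it; z points along the fingers, y is the line along which they close (so a half turn about z gives the same grasp; the last joint's range is limited). The gripper opens to 85 mm and grips with 20 to 120 N. Pads are 22 mm wide; open, the fingers measure 114 mm over their backs; the gripper's body (76 mm by 85 mm) begins 54 mm behind the grasp point. The pads swing forward as they close: fully open they stand 13 mm farther back than shut.
Start: joints at [-1.359, 0.491, 1.559, -0, 1.092, -0.106], TCP at [0.195, -0.594, 0.231] pointing down, gripper open.
Joint ranges: [-3.1, 3.1], [-0.84, 2.19], [0.05, 2.79], [-1.13, 4.28], [0.06, 2.93], [-2.69, 2.69]. Speed limits (rad/s): [2.22, 2.22, 2.79, 3.14, 3.14, 3.14].

INTERFACE

Orientations are given as a 3x3 rotation matrix whose columns are the frame's x, y, z axes.
In Python, from bench import read_state, get_image, job_done gives the robot as it stands.
- The arm moves only by the tool arm_command, never from a script. Its argument "increments" is a list of rows, each a list of 3 entries, a list of its own where there are three numbers: the shift along the tool's x, y, z as a fraction of full scale, then the turn, a rotation vector about the tool's x, y, z as a fraction of full scale, then the closure, from 0 (fully open) to 1 (shut). In form: [[[dx, dy, dz], [wx, wy, wz], fingers], ...]. A call has 1 to 8 rows; each row shifts and turns the commanded pose from where the row before left it, along the tool's axes as they then stand; what a row does not reach is not made up. Full scale, the value 1, is 400 mm for a shift and pi/4 rad for a turn. A row lasts 1/8 s, in which the tool goes at most 62.5 mm and 10.7 degrees, less where a joint would pass 70% of its speed; a pose out of reach is approached as far as the arm can. A call with a number of a shift or a turn outside -1 to 1 is refused whole. A call with a gripper value outside its range is refused whole. The fingers move at their own pace and stop on an object; the grip force is fixed at half the most. Time passes only in rows, so rows that do not move let the fingers close. It gives the time, the measured TCP pose, the force, the opening and the grip force at its end, in the units of the state.
- read_state(): the state, without advancing time (a new reading comes with each control period).
- get_image(name): name is "scene" or "top" or "wrist"; returns a dict with "image" (384x512x3 uint8, red, green, blue), "fx", "fy", "cx", "cy" (pixels), "k1" (the pictures are not rectified: a ray, as slopes to the right and down, at radius r is drawn at 1 + k1 r^2 times it, then the intrinsics apply), "origin" and "orientation" of the camera in the world. Camera axes: x right, y down, z forward; pixel columns grow to the right and rows downward; lengths in m; the calibration is good to about 2 mm. A picture is of the moment at which its call begins. There is no depth.
- job_done(): hands the job in; it is judged then, once.
The state is a dict: "time_s": time; "joint_positions": joint angles; "qvel": joint speeds; "effort": joint torques, N m; "position": TCP position; "orientation": TCP orientation; "wrist_force": force on the tool from outside, world axes, zero at the start; "torque": the same for the moment, N m; "gripper_width": opening from 0.0 (shut) to 1.0 (fully open); "grip_force": force on a finger pad.
Only numpy, scipy, OpenCV 4.12 (cv2) and the standard library are available. Lean on these libraries where they do the work, as an engineer would, in place of code of your own. Each camera call takes 0.05 s, during which the arm holds its last target. There are 200 camera calls.

TASK

Get the rinse line ready and start its pump. First slide the steel basin along the bench, without lifting it, until it is centred under the spout; then turn the short lever of the metering valve so that it lies directly over the black set tab on its dial; then turn the long supply lever fully open, along the pipe and against its stop; finally press the controller's start button all the way down and let go. Leave the set tab and everything else on the bench where they are.

Things in the scene. Friction and masses are not known exactly. Their poses are not given: they have to be found in the camera images.
- manifold: rinse manifold, fixed to the bench: a steel pipe 20 in diameter running along its y axis, axis 82 above the bench, on a 110 x 270 steel foot plate, with two brass valves whose levers lie level on top. Sizes here and below in mm. Origin on the bench below the metering valve's axis; x points away from the robot at yaw 0. Supply valve at y = +150; spout at the -y end
- spout (a point): centre of the spout's open lower end, 82 above the bench: a 16 thick steel pipe leaves the manifold's -y end, bends to its -x (towards the robot) and then points straight down; level part 102 above the bench. In the manifold's frame at x = -95, y = -150
- meter_hub (a point): on the upright axis of the metering valve, at mid-height of its lever (123 above the bench). A white dial, 92 across, top 106 above the bench, lies under this lever
- meter_tip (a point): outer end of the metering valve's lever: the short dark bar, 11 wide, 14 high (116 to 130 above the bench), ending 85 from the axis. The lever lies along the -x axis of this frame
- meter (a joint): metering valve: 0 = lever points to the manifold's -x (closed), 1.571 = points to its +y (open); clockwise seen from above as it grows; stops at both ends. Stays where it is left; needs about 0.1 N m
- tab_tip (a point): outer end (58 from the axis) of the black set tab, 9 wide, 24 long, lying on the edge of the white dial and standing 12 out from its rim, top 111 above the bench. The tab lies along the -x axis of this frame. Stiff; leave it where it is
- tab (a joint): angle of the set tab, same zero and direction as joint meter: the lever is directly over the tab when both are equal
- supply_hub (a point): on the upright axis of the supply valve, at mid-height of its lever (123 above the bench)
- supply_tip (a point): outer end of the supply valve's lever: the long flat steel bar, 18 wide, 10 high (118 to 128 above the bench, up to 132 at the end), ending 120 from the axis. The lever lies along the -x axis of this frame
- supply (a joint): supply valve: 0 = lever points to the manifold's -x, across the pipe (closed), 1.571 = points to its +y, along the pipe (fully open, against the stop); clockwise seen from above as it grows. Stays where it is left; needs about 0.16 N m
- basin: loose round open steel catch basin, 130 across at the rim, 120 at the foot, 58 tall, wall 4, about 0.3 kg; origin at the centre of its underside, z up. Starts on the bench to the -y side of the spout
- controller: grey pump controller box, 120 (x) x 100 (y), top 45 above the bench, fixed; origin at the centre of its underside. Other fixed equipment up to 190 tall stands beyond x = 740 and |y| = 490 of the bench, a 75 tall box near x = 200, y = -460 and a 55 tall box near x = 250, y = 250
- start_top (a point): centre of the top of the round black start button, 30 across, on the controller's top in a white housing; it is pressed straight down
- start (a joint): travel of the start button in m: 0 up, 0.006 fully down; springs back, fully down takes about 5 N
- jar: amber glass jar, 56 across, 85 tall, stands in front of the manifold (mm); loose, origin at the centre of its underside; to be left alone
- wash: white plastic bottle, 68 across, 140 tall, behind the manifold (mm); loose, origin at the centre of its underside; to be left alone
- rack: white rack of capped tubes, 55 x 180, 94 tall (mm); loose, origin at the centre of its underside; to be left alone
- mug: white mug, 76 across, 90 tall (mm); loose, origin at the centre of its underside; to be left alone
- timer: small white bench timer, 60 x 75, 18 tall (mm); loose, origin at the centre of its underside; to be left alone
There are look-alikes about, which are no part of the job. Leave any green, orange or red look-alike of the basin alone.

How it is judged:
On the way, in this order (a step that is already met when the one before it is completed fails the run):
1. the basin stands centred under the spout, at rest (horizontal distance between basin and spout below 0.025 m and linear speed of basin below 0.01 m/s and height (world z) of basin below 0.008 m), for 0.2 s.
2. the metering lever lies over the set tab and is still (angle between the x axis of meter_tip and the x axis of tab_tip, either way round below 0.1 rad and velocity of joint meter below 0.05 rad/s and not (velocity of joint meter below -0.05 rad/s)), for 0.3 s.
3. the supply lever is fully open (value of joint supply above 1.45 rad), for 0.2 s.
4. the start button is pressed down (value of joint start above 0.0045 m), for 0.05 s.
At the end, for the whole second after the job is handed in: The basin stands upright and at rest on the bench with its centre within 25 mm of the spout, seen from above; the metering lever is within 0.10 rad (6 degrees) of the set tab; the supply lever is open past 1.45 rad (of 1.57); the start button has been pressed and is up again (all of step 1 and angle between basin's own z axis and vertical below 0.1 rad and angle between the x axis of meter_tip and the x axis of tab_tip, either way round below 0.1 rad and value of joint supply above 1.45 rad and value of joint start below 0.002 m); the robot touches nothing.
It fails at once if the basin is lifted more than 15 mm or tipped (height (world z) of basin above 0.015 m or angle between basin's own z axis and vertical above 0.35 rad).
It fails at once if the set tab is moved (distance of tab_tip from where it was at the start of the episode above 0.004 m).
It fails at once if another thing on the bench is moved by more than 30 mm or knocked over (distance of any of jar, wash, rack, mug, timer from where it was at the start of the episode above 0.03 m or angle between any of jar, wash, rack, mug, timer's own z axis and vertical above 0.5 rad).
It also fails if it takes over 72 s, if anything falls off the work surface, if the arm or the gripper's body presses on something with over 40 N, if the wrist force passes 120 N, or if a joint passes its speed limit or range.

## Working session

There is one attempt and no reset: what is moved stays moved. The work goes in short steps, Python scripts to look and compute and a tool call to move; the robot and the scene stay as the last step left them, time stands still between calls to the robot, and variables do not carry over. Pictures are saved under pics/ and viewed, at most 10 in all, crops included, and the job is handed in when it is done.

Besides the shell and the picture viewer there is one more tool, called after "Request:" as name(argument=value, ...), one argument or row to a line, values as JSON. arm_command: Moves the arm, as the interface text tells. Its arguments: {"type":"object","properties":{"increments":{"type":"array"}},"required":["increments"]}

```bash
mkdir -p pics
cat > h.py <<'E'
import numpy as np, cv2, json
from bench import read_state, get_image, job_done
def cam(name,save=None):
    c=get_image(name)
    if save: cv2.imwrite('pics/'+save,cv2.cvtColor(np.asarray(c['image']),cv2.COLOR_RGB2BGR))
    c={k:v for k,v in c.items()}
    np.save('pics/%s.npy'%name,c,allow_pickle=True)
    return c
def load(name): return np.load('pics/%s.npy'%name,allow_pickle=True).item()
def pix2w(c,u,v,z):
    K=np.array([[c['fx'],0,c['cx']],[0,c['fy'],c['cy']],[0,0,1.]])
    xd=np.array([(u-c['cx'])/c['fx'],(v-c['cy'])/c['fy']]); x=xd.copy()
    for _ in range(30): x=xd/(1+c['k1']*(x@x))
    R=np.array(c['orientation']);o=np.array(c['origin'])
    d=R@np.array([x[0],x[1],1]); return o+d*(z-o[2])/d[2]
def w2pix(c,p):
    R=np.array(c['orientation']);q=R.T@(np.array(p)-np.array(c['origin']))
    x=q[:2]/q[2]; x=x*(1+c['k1']*(x@x)); return np.array([c['fx']*x[0]+c['cx'],c['fy']*x[1]+c['cy']])
E
python3 - <<'E'
from h import *
for n in('top','scene'):
    c=cam(n,n+'0.png'); print(n,c['fx'],c['k1'],c['origin'],np.round(c['orientation'],3).tolist())
s=read_state(); print(s['time_s'],s['position'],np.round(s['orientation'],3).tolist(),s['gripper_width'])
E
```

```text
top 497.774300362888 -0.1428567366915872 [ 0.28559547 -0.0017831   1.50325415] [[-0.02, -0.989, 0.15], [-1.0, 0.02, 0.001], [-0.004, -0.15, -0.989]]
scene 482.38608703321387 -0.007640570833123671 [1.15261726 0.27351446 1.26712754] [[-0.386, 0.79, -0.477], [0.922, 0.322, -0.214], [-0.016, -0.523, -0.852]]
0.1 [ 0.19528399 -0.59350349  0.23080098] [[0.95, 0.312, -0.0], [0.312, -0.95, 0.001], [0.0, -0.001, -1.0]] 1.0002915104740255
```

View pics/top0.png

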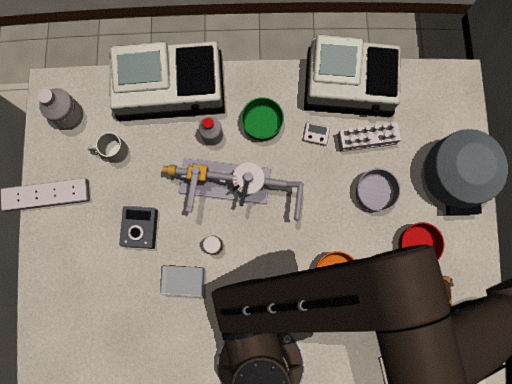

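View pics/scene0.png

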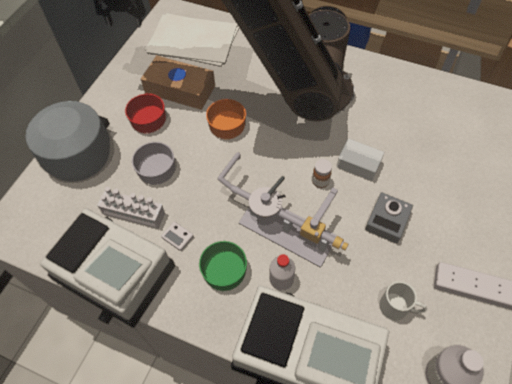

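The top view shows the steel basin at about (377,190), the spout end at (298,215), the metering dial at (248,178), the supply lever from (197,173) to (190,208), and the controller at (138,228). The scene view agrees. Next I'll enlarge both for accurate pixels.

Run:
```python
from h import *
a=cv2.imread('pics/top0.png')[140:260,110:410]; b=cv2.imread('pics/scene0.png')[130:260,120:420]
a=cv2.resize(a,(780,312),interpolation=cv2.INTER_CUBIC); b=cv2.resize(b,(660,286),interpolation=cv2.INTER_CUBIC)
b=cv2.copyMakeBorder(b,0,0,0,120,0); cv2.imwrite('pics/z1.png',np.vstack([a,b]))
c=load('top')
print(pix2w(c,377,190,.058),pix2w(c,298,216,.102),pix2w(c,248,178,.106),pix2w(c,197,173,.123),pix2w(c,190,209,.123),pix2w(c,136,234,.055))
```

```text
[ 0.50613735 -0.35680387  0.058     ] [ 0.42956684 -0.11601143  0.102     ] [0.54094804 0.0234907  0.106     ] [0.55527326 0.1672718  0.123     ] [0.45311409 0.18713715 0.123     ] [0.39038161 0.35640381 0.055     ]
```

View pics/z1.png

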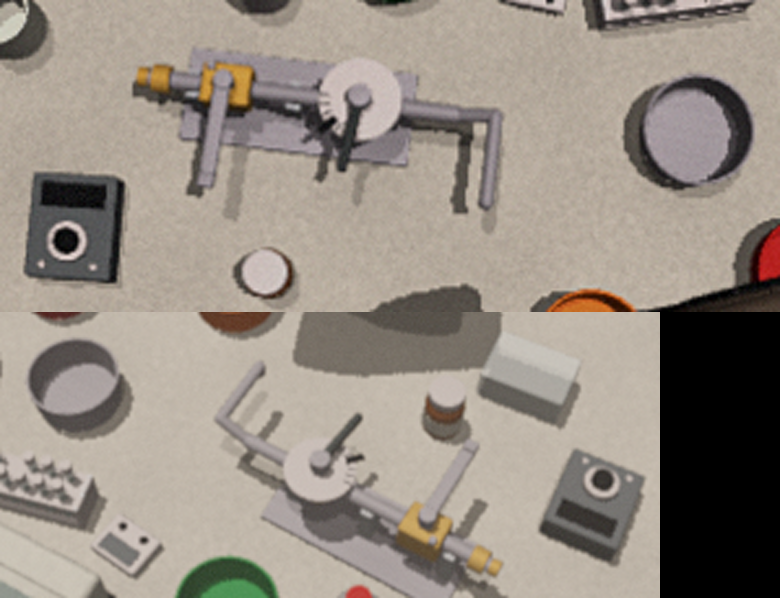

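Run:
```python
from h import *
from scipy.optimize import least_squares
t=load('top');s=load('scene')
T=lambda x,y:np.array([110+x/2.6,140+y/2.6]); S=lambda x,y:np.array([120+x/2.2,130+(y-312)/2.2])
pts={'mhub':(T(359,96),S(320,460)),'shub':(T(223,80),S(430,516)),'stip':(T(206,184),S(472,447)),'spout_end':(T(487,205),S(262,367)),'basin':(T(697,131),S(74,372)),'btn':(T(67,240),S(602,481)),'mtip':(T(345,168),S(359,419)),'jar':(T(266,271),S(446,391)),'dial':(T(360,100),S(319,471))}
for k,(a,b) in pts.items():
    r=least_squares(lambda p:np.r_[w2pix(t,p)-a,w2pix(s,p)-b],[.5,0,.1]); print(k,r.x.round(3),r.fun.round(1))
hub=pix2w(t,*T(360,100),.106)
for q in[(337,119),(319,133),(322,129)]:
    d=pix2w(t,*T(*q),.111)-hub; print(d.round(3),np.hypot(*d[:2]).round(3),np.arctan2(d[1],-d[0]).round(3))
```

```text
mhub [0.541 0.024 0.122] [-0.3  0.1 -0.3 -0. ]
shub [0.562 0.174 0.118] [-0.9  0.3 -0.9 -0. ]
stip [0.449 0.192 0.116] [-0.5  0.2 -0.5 -0. ]
spout_end [ 0.421 -0.112  0.093] [-0.9  0.4 -1.  -0.1]
basin [ 0.505 -0.36   0.057] [-0.1  0.  -0.1 -0. ]
btn [0.395 0.359 0.053] [-0.5  0.1 -0.5 -0. ]
mtip [0.463 0.043 0.114] [-1.2  0.4 -1.3 -0.1]
jar [0.356 0.13  0.079] [-0.4  0.1 -0.4 -0. ]
dial [0.542 0.023 0.094] [-0.2  0.1 -0.2 -0. ]
[-0.021  0.025  0.005] 0.033 0.869
[-0.036  0.045  0.005] 0.058 0.892
[-0.032  0.042  0.005] 0.053 0.916
```

Request:
arm_command(
  increments=[
    [[0.14,-0.03,0],[0,0,0],0.3],
    [[0.14,-0.03,0],[0,0,0],0.3],
    [[0.14,-0.03,0],[0,0,0],0.3],
    [[0.14,-0.03,0],[0,0,0],0.3],
    [[0.14,-0.03,0],[0,0,0],0.3],
    [[0.14,-0.03,0],[0,0,0],0.3],
  ],
)

```text
time_s: 0.85
position: [0.4934, -0.4191, 0.2311]
orientation: [[0.95, 0.312, -0.0], [0.312, -0.95, 0.0], [-0.0, -0.0, -1.0]]
wrist_force: [-0.3, -0.1, -0.1]
gripper_width: 0.698
grip_force: 0.0
```

Request:
arm_command(
  increments=[
    [[0,0,0],[0,0,0.22],0.3],
    [[0,0,0],[0,0,0.22],0.3],
    [[0,0,0],[0,0,0.22],0.3],
    [[0,0,0],[0,0,0],0.3],
    [[0,0,0],[0,0,0],0.3],
  ],
)

```text
time_s: 1.48
position: [0.4919, -0.4203, 0.2311]
orientation: [[0.981, -0.195, -0.0], [-0.195, -0.981, 0.0], [-0.0, -0.0, -1.0]]
wrist_force: [0.1, 0.7, -0.3]
gripper_width: 0.7
grip_force: 0.0
```

```bash
cat >> h.py <<'E'
def to(p):
    s=read_state(); R=np.array(s['orientation']); P=np.array(s['position'])
    return (R.T@(np.array(p)-P)/.4).round(4)
def st():
    s=read_state(); R=np.array(s['orientation']); print(round(s['time_s'],2),np.round(s['position'],4),'yang',np.degrees(np.arctan2(R[1,1],R[0,1])).round(1),'tilt',R[:,2].round(3),'w',round(s['gripper_width'],3),s['grip_force'],np.round(s['wrist_force'],1)); return s
E
python3 - <<'E'
from h import *
st(); cam('wrist','w1.png'); c=load('wrist'); print(c['origin'],to([.4925,-.42,.231]),w2pix(c,[.505,-.359,.058]),w2pix(c,[.4925,-.42,.058]))
E
```

```text
1.48 [ 0.4919 -0.4203  0.2311] yang -101.3 tilt [-0.  0. -1.] w 0.7 0.0 [ 0.1  0.7 -0.3]
[ 0.56988012 -0.43637784  0.37325352] [ 0.0012 -0.0011  0.0005] [188.55820106 167.03849543] [254.49693592 167.33844801]
```

View pics/w1.png

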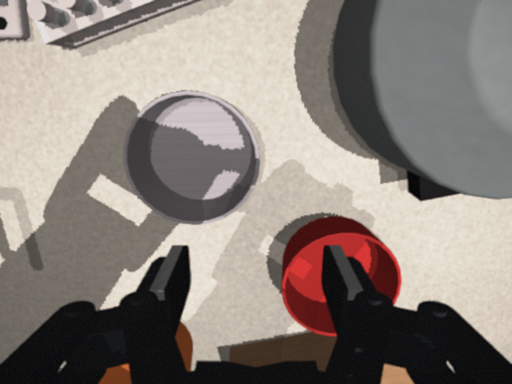

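The wrist view shows the basin's rim centred at about (191.5,157), left of the gripper. The red look-alike's rim is centred at about (341,275), close to where the outer finger comes down.

Run:
```python
from h import *
c=load('wrist')
for q in[(191.5,157),(125,157),(259,157),(191,91),(191,223),(341,275),(284,275),(400,275)]: print(q,pix2w(c,*q,.058).round(4))
```

```text
(191.5, 157) [ 0.5138 -0.3642  0.058 ]
(125, 157) [ 0.5264 -0.3024  0.058 ]
(259, 157) [ 0.5014 -0.4261  0.058 ]
(191, 91) [ 0.5719 -0.3785  0.058 ]
(191, 223) [ 0.449  -0.3468  0.058 ]
(341, 275) [ 0.3603 -0.4866  0.058 ]
(284, 275) [ 0.3724 -0.4276  0.058 ]
(400, 275) [ 0.3472 -0.5487  0.058 ]
```

Request:
arm_command(
  increments=[
    [[0.019,0.006,0.12],[0,0,0],0.3],
    [[0,0,0.14],[0,0,0],0.3],
    [[0,0,0.14],[0,0,0],0.3],
    [[0,0,0.1],[0,0,0],0.3],
    [[0,0,0],[0,0,0],0.6],
    [[0,0,0],[0,0,0],0.8],
    [[0,0,0],[0,0,0],1],
    [[0,0,0],[0,0,0],1],
  ],
)

```text
time_s: 2.52
position: [0.4996, -0.4248, 0.0338]
orientation: [[0.98, -0.199, 0.002], [-0.199, -0.98, -0.002], [0.003, 0.001, -1.0]]
wrist_force: [-0.8, -0.1, 8.7]
gripper_width: 0.045
grip_force: 59.1
```

Request:
arm_command(
  increments=[
    [[0,0,0],[0,0,0],1],
    [[0,0,0],[0,0,0],1],
    [[0,0,0],[0,0,0],1],
  ],
)

```text
time_s: 2.9
position: [0.4996, -0.4247, 0.0339]
orientation: [[0.98, -0.199, 0.002], [-0.199, -0.98, -0.002], [0.003, 0.001, -1.0]]
wrist_force: [-1.0, -0.1, 7.9]
gripper_width: 0.045
grip_force: 59.1
```

Run:
```python
from h import *
st(); c=cam('top','t2.png'); cv2.imwrite('pics/t2z.png',cv2.resize(cv2.imread('pics/t2.png')[130:270,270:430],(640,560),interpolation=cv2.INTER_CUBIC))
```

```text
2.9 [ 0.4996 -0.4247  0.0339] yang -101.5 tilt [ 0.002 -0.002 -1.   ] w 0.045 59.09122913464671 [-1.  -0.1  7.9]
```

Request:
arm_command(
  increments=[
    [[-0.015,-0.024,0],[0,0,0],1],
    [[-0.028,-0.048,0],[0,0,0],1],
    [[-0.028,-0.048,0],[0,0,0],1],
    [[-0.028,-0.048,0],[0,0,0],1],
    [[-0.028,-0.048,0],[0,0,0],1],
    [[-0.028,-0.048,0],[0,0,0],1],
    [[-0.028,-0.048,0],[0,0,0],1],
    [[0,0,0],[0,0,0],1],
  ],
)

```text
time_s: 3.95
position: [0.4532, -0.2871, 0.0337]
orientation: [[0.98, -0.2, 0.004], [-0.2, -0.98, -0.002], [0.004, 0.001, -1.0]]
wrist_force: [4.1, 3.9, 7.9]
gripper_width: 0.041
grip_force: 60.7
```

Request:
arm_command(
  increments=[
    [[-0.028,-0.048,0],[0,0,0],1],
    [[-0.028,-0.048,0],[0,0,0],1],
    [[-0.028,-0.048,0],[0,0,0],1],
    [[-0.028,-0.048,0],[0,0,0],1],
    [[-0.028,-0.048,0],[0,0,0],1],
    [[0,0,0],[0,0,0],1],
    [[0,0,0],[0,0,0],1],
  ],
)

```text
time_s: 4.82
position: [0.4176, -0.1819, 0.0334]
orientation: [[0.98, -0.2, 0.004], [-0.2, -0.98, -0.001], [0.004, 0.001, -1.0]]
wrist_force: [3.3, 8.4, 17.8]
gripper_width: 0.049
grip_force: 62.8
```

Run:
```python
from h import *
s=st(); R=np.array(s['orientation']); print('basin est',(np.array(s['position'])-.0625*R[:,1]).round(3)); cam('scene','s3.png'); cam('top','t3.png')
a=cv2.resize(cv2.imread('pics/t3.png')[150:270,220:380],(480,360),interpolation=cv2.INTER_CUBIC);b=cv2.resize(cv2.imread('pics/s3.png')[100:220,180:280],(300,360),interpolation=cv2.INTER_CUBIC)
cv2.imwrite('pics/z3.png',np.hstack([a,b]))
```

```text
4.83 [ 0.4176 -0.1819  0.0334] yang -101.6 tilt [ 0.004 -0.001 -1.   ] w 0.049 62.82472937135026 [ 3.3  8.4 17.8]
basin est [ 0.43  -0.121  0.033]
```

View pics/z3.png

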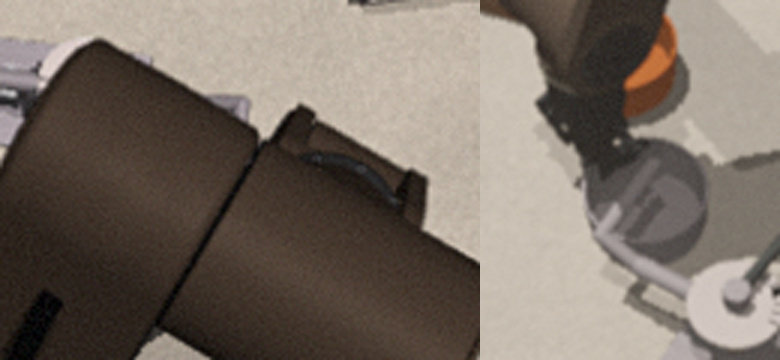

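The inset (right) shows the basin held at the finger, under the spout pipe, with its rim centred near scene pixel (236,164). The top view is covered by the arm.

Run:
```python
from h import *
c=load('scene')
for q in[(235.7,164),(235.7,162)]: print(pix2w(c,*q,.058).round(4))
print(w2pix(c,[.427,-.112,.082]),w2pix(c,[.43,-.121,.058]), w2pix(c,[.427,-.112,.11]))
```

```text
[ 0.4333 -0.1163  0.058 ]
[ 0.4266 -0.1192  0.058 ]
[237.43410603 158.33697877] [234.70602532 162.68058288] [236.96361104 152.91038167]
```

Request:
arm_command(
  increments=[
    [[-0.01,-0.018,0],[0,0,0],1],
    [[0,0,0],[0,0,0],1],
    [[0,0,0],[0,0,0],0.9],
    [[0,0,0],[0,0,0],0.8],
    [[0,0,0],[0,0,0],0.75],
    [[0,0,0],[0,0,0],0.75],
    [[0,0,-0.03],[0,0,0],0.75],
    [[0,0,-0.06],[0,0,0],0.75],
  ],
)

```text
time_s: 5.92
position: [0.4135, -0.1741, 0.0677]
orientation: [[0.98, -0.199, -0.001], [-0.199, -0.98, 0.001], [-0.002, -0.0, -1.0]]
wrist_force: [-0.2, -0.0, 1.2]
gripper_width: 0.253
grip_force: 0.0
```

Request:
arm_command(
  increments=[
    [[0,0,-0.12],[0,0,0],0.75],
    [[0,0,-0.14],[0,0,0],0.75],
    [[0,0.1,-0.14],[0,0,0],0.75],
    [[0,0.14,0],[0,0,0],1],
    [[0,0.14,0],[0,0,0],1],
    [[0,0.14,0],[0,0,0],1],
    [[0,0,0],[0,0,0],1],
  ],
)

```text
time_s: 6.8
position: [0.3721, -0.3772, 0.2225]
orientation: [[0.979, -0.203, 0.0], [-0.203, -0.979, -0.001], [0.0, 0.001, -1.0]]
wrist_force: [-0.9, 0.7, -0.5]
gripper_width: 0.004
grip_force: 0.0
```

Run:
```python
from h import *
s=st();  cam('scene','s4.png'); cam('top','t4.png')
a=cv2.resize(cv2.imread('pics/t4.png')[150:250,210:330],(480,400),interpolation=cv2.INTER_CUBIC);b=cv2.resize(cv2.imread('pics/s4.png')[120:220,210:290],(320,400),interpolation=cv2.INTER_CUBIC)
cv2.imwrite('pics/z4.png',np.hstack([a,b]))
```

```text
6.8 [ 0.3721 -0.3772  0.2225] yang -101.7 tilt [ 0.    -0.001 -1.   ] w 0.004 0.0 [-0.9  0.7 -0.5]
```

View pics/z4.png

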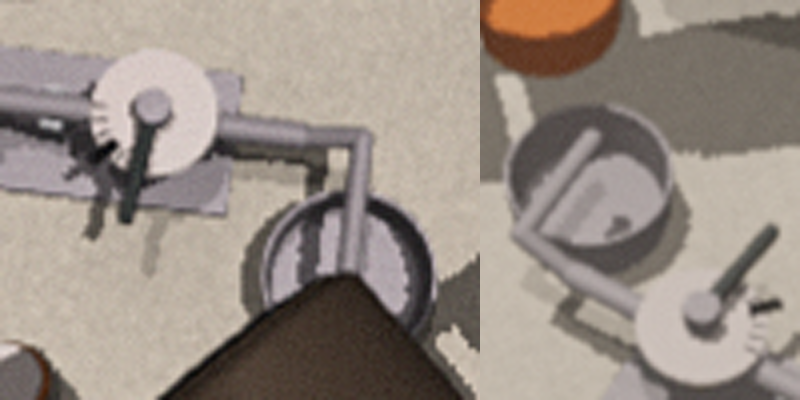

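The zoom shows the basin standing under the spout, with its rim spanning columns 258–436 of the top inset. The black tab is at about (103,152) and the lever tip at (126,220).

Run:
```python
from h import *
t=load('top');s=load('scene')
T=lambda x,y:(210+x/4,150+y/4); S=lambda x,y:(210+(x-480)/4,120+y/4)
print('basin scene',pix2w(s,*S(591,177),.058),'top L',pix2w(t,*T(258,285),.058),'R',pix2w(t,*T(436,285),.058),'far',pix2w(t,*T(347,188),.058))
h=pix2w(t,*T(155,112),.106); h2=pix2w(s,*S(697,328),.106); print(h,h2)
for n,q,z in[('tip',T(126,220),.123),('tab',T(103,152),.111)]:
    p=pix2w(t,*q,z); d=p-h; print(n,p,np.hypot(*d[:2]),np.arctan2(d[1],-d[0]))
for n,q,z in[('tip',S(773,229),.13),('tab',S(766,304),.111)]:
    p=pix2w(s,*q,z); d=p-h2; print(n,p,np.hypot(*d[:2]),np.arctan2(d[1],-d[0]))
print(to([.44,.2,.231]))
```

```text
basin scene [ 0.43175894 -0.11014172  0.058     ] top L [ 0.42016701 -0.05060694  0.058     ] R [ 0.4173677  -0.18051437  0.058     ] far [ 0.49016549 -0.11769739  0.058     ]
[0.54090373 0.02135131 0.106     ] [0.54757389 0.02374791 0.106     ]
tip [0.4615477 0.0426716 0.123    ] 0.08217015626074392 0.26246837158016406
tab [0.51195836 0.05861515 0.111     ] 0.04718504326208492 0.9103825599958211
tip [0.46679335 0.04798937 0.13      ] 0.08433946183774058 0.2915396455127326
tab [0.51449591 0.06181386 0.111     ] 0.050429846628549865 0.8553944278903404
[-0.1227 -1.4402 -0.0208]
```

Request:
arm_command(
  increments=[
    [[0.004,-0.1345,0],[0,0,0],0.6],
    [[0.004,-0.1345,0],[0,0,0],0.6],
    [[0.004,-0.1345,0],[0,0,0],0.6],
    [[0.004,-0.1345,0],[0,0,0],0.6],
    [[0.004,-0.1345,0],[0,0,0],0.6],
    [[0.004,-0.1345,0],[0,0,0],0.6],
    [[0.004,-0.1345,0],[0,0,0],0.6],
    [[0.004,-0.1345,0],[0,0,0.085],0.6],
  ],
)

```text
time_s: 7.9
position: [0.4707, 0.0478, 0.2227]
orientation: [[0.965, -0.264, 0.0], [-0.264, -0.965, -0.0], [0.0, -0.0, -1.0]]
wrist_force: [0.6, -0.8, -0.4]
gripper_width: 0.402
grip_force: 0.0
```

Request:
arm_command(
  increments=[
    [[0,0,0],[0,0,0],0.6],
    [[0,0,0],[0,0,0],0.6],
  ],
)

```text
time_s: 8.15
position: [0.4707, 0.0455, 0.2224]
orientation: [[0.965, -0.262, -0.0], [-0.262, -0.965, -0.0], [-0.0, 0.0, -1.0]]
wrist_force: [-0.7, 0.7, -0.4]
gripper_width: 0.397
grip_force: 0.0
```

Run:
```python
from h import *
s=st();  cam('wrist','w5.png'); c=load('wrist'); print(w2pix(c,[.543,.0225,.106]),to([.472,.042,.225]))
```

```text
8.15 [0.4707 0.0455 0.2224] yang -105.2 tilt [-0. -0. -1.] w 0.397 0.0 [-0.7  0.7 -0.4]
[259.33976949  85.32557749] [ 0.0047  0.006  -0.0066]
```

View pics/w5.png

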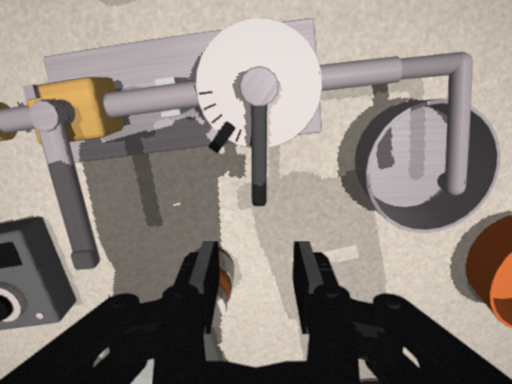

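The wrist view shows the dial centre at (259,83), lever tip at (259,205), tab from (231,125) to (213,149), supply hub at (50,113) and supply tip at (86,262). The basin sits under the spout.

Run:
```python
from h import *
c=load('wrist')
h=pix2w(c,259,83,.106); print('dial',h)
hz=pix2w(c,259,86,.135); print('hubtop',hz)
for n,q,z in[('tip',(259,204),.128),('tabout',(213,149),.111),('tabin',(231,125),.111),('tabc',(222,137),.111)]:
    p=pix2w(c,*q,z); d=p-h; print(n,p,np.hypot(*d[:2]).round(4),np.arctan2(d[1],-d[0]).round(3))
a=pix2w(c,50,113,.13);b=pix2w(c,86,265,.13);d=b-a;print('sup',a,b,np.hypot(*d[:2]),np.arctan2(d[1],-d[0]))
print('spout',pix2w(c,456,183,.102),'basin',pix2w(c,432,165,.058))
```

```text
dial [0.54463039 0.02231722 0.106     ]
hubtop [0.54314636 0.02301805 0.135     ]
tip [0.4628572  0.04443653 0.128     ] 0.0847 0.264
tabout [0.50795203 0.06772783 0.111     ] 0.0584 0.891
tabin [0.52148779 0.04975398 0.111     ] 0.0359 0.87
tabc [0.5147851 0.0586459 0.111    ] 0.047 0.883
sup [0.56470036 0.16510731 0.13      ] [0.44964325 0.18856859 0.13      ] 0.1174247460582566 0.2011521302875392
spout [ 0.42893091 -0.11282664  0.102     ] basin [ 0.43281243 -0.11485096  0.058     ]
```

```bash
python3 -c "
from h import *
print(np.round(read_state()['joint_positions'],3))"
```

```text
[-0.045  0.287  1.93  -0.     0.925  1.792]
```

Request:
arm_command(
  increments=[
    [[0.01,0.0075,0.1],[0,0,0],0.6],
    [[0,0,0.11],[0,0,0],0.6],
    [[0,0,0.063],[0,0,0],0.6],
    [[0,0,0],[0,0,0],0.8],
    [[0,0,0],[0,0,0],0.9],
    [[0,0,0],[0,0,0],1],
    [[0,0,0],[0,0,0],1],
  ],
)

```text
time_s: 9.07
position: [0.4744, 0.0409, 0.1135]
orientation: [[0.965, -0.264, 0.0], [-0.264, -0.965, 0.0], [0.0, -0.0, -1.0]]
wrist_force: [-0.3, 4.3, -11.9]
gripper_width: 0.114
grip_force: 60.0
```

Request:
arm_command(
  increments=[
    [[0.0014,-0.0226,0],[0,0,0.158],1],
    [[0.0014,-0.0226,0],[0,0,0.158],1],
    [[0.0014,-0.0226,0],[0,0,0.158],1],
    [[0.0014,-0.0226,0],[0,0,0.158],1],
    [[0.0014,-0.0226,0],[0,0,0.158],1],
    [[0,0,0],[0,0,0],1],
    [[0,0,0],[0,0,0],1],
  ],
)

```text
time_s: 9.95
position: [0.498, 0.0781, 0.1133]
orientation: [[0.633, -0.774, -0.001], [-0.774, -0.633, 0.0], [-0.001, 0.001, -1.0]]
wrist_force: [-4.6, 3.9, -4.6]
gripper_width: 0.106
grip_force: 60.4
```

Run:
```python
from h import *
s=st(); d=np.array(s['position'])-[.5445,.0225,0]; print(np.hypot(*d[:2]),np.arctan2(d[1],-d[0]))
```

```text
9.95 [0.498  0.0781 0.1133] yang -140.7 tilt [-0.001  0.    -1.   ] w 0.106 60.43804228305817 [-4.6  3.9 -4.6]
0.072525665725293 0.8745599821140044
```

Lever angle is about 0.88. I'll release, lift and check.

Request:
arm_command(
  increments=[
    [[0,0,0],[0,0,0],0.85],
    [[0,0,0],[0,0,0],0.7],
    [[0,0,0],[0,0,0],0.6],
    [[0,0,-0.05],[0,0,0],0.6],
    [[0,0,-0.12],[0,0,0],0.6],
    [[0,0,-0.1],[0,0,0],0.8],
    [[0,0,0],[0,0,0],1],
    [[0,0,0],[0,0,0],1],
  ],
)

```text
time_s: 10.95
position: [0.4986, 0.0781, 0.2204]
orientation: [[0.631, -0.776, -0.0], [-0.776, -0.631, -0.0], [-0.0, 0.0, -1.0]]
wrist_force: [-0.6, 0.1, 0.3]
gripper_width: -0.001
grip_force: 0.0
```

Run:
```python
from h import *
s=st();  cam('wrist','w6.png')
```

```text
10.95 [0.4986 0.0781 0.2204] yang -140.9 tilt [-0. -0. -1.] w -0.001 0.0 [-0.6  0.1  0.3]
```

View pics/w6.png

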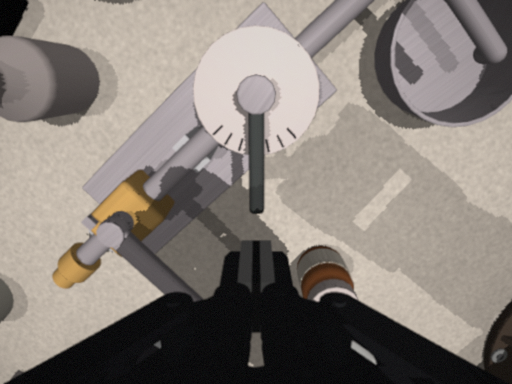

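The wrist view shows the lever from the hub (257,92) to the tip (257,211), lying over the tab and hiding it, so it is set (0.888 against 0.883). Next is the supply lever.

Run:
```python
from h import *
s=read_state(); R=np.array(s['orientation']); P=np.array(s['position']); hub=np.array([.565,.170]); print(np.round(s['joint_positions'],2))
def pt(f,r,o): return np.r_[hub+r*np.array([-np.cos(f),np.sin(f)])-o*np.array([np.sin(f),np.cos(f)]),.108]
pts=[pt(.2,.1,.05),pt(.2,.1,.03)]+[pt(f,.1,.026) for f in np.linspace(.4,1.71,8)]
for p in pts:
    print(p.round(3),(R.T@(p-P)/.4).round(4)); P=p
```

```text
[ 0.02  0.33  1.86 -0.    0.95  2.48]
[0.457 0.141 0.108] [-0.1868 -0.0191  0.2802]
[0.461 0.16  0.108] [-0.0317 -0.0386 -0.    ]
[0.463 0.185 0.108] [-0.0448 -0.0421 -0.    ]
[0.467 0.204 0.108] [-0.0292 -0.0385 -0.    ]
[0.475 0.221 0.108] [-0.0215 -0.0432 -0.    ]
[0.486 0.237 0.108] [-0.0131 -0.0465 -0.    ]
[0.5   0.251 0.108] [-0.0042 -0.0481 -0.0001]
[0.516 0.261 0.108] [ 0.0048 -0.048  -0.0001]
[0.534 0.269 0.108] [ 0.0137 -0.0463 -0.0001]
[0.553 0.273 0.108] [ 0.022  -0.0429 -0.0001]
```

Request:
arm_command(
  increments=[
    [[-0.093,-0.01,0],[0,0,0],1],
    [[-0.094,-0.01,0],[0,0,0],1],
    [[0,0,0.14],[0,0,0],1],
    [[0,0,0.14],[0,0,0],1],
    [[0,0,0],[0,0,0],1],
    [[-0.032,-0.038,0],[0,0,0],1],
    [[0,0,0],[0,0,0],1],
  ],
)

```text
time_s: 11.88
position: [0.4623, 0.1613, 0.1103]
orientation: [[0.632, -0.775, 0.002], [-0.775, -0.632, 0.0], [0.001, -0.001, -1.0]]
wrist_force: [0.4, -0.9, -0.4]
gripper_width: -0.002
grip_force: 0.0
```

Request:
arm_command(
  increments=[
    [[-0.045,-0.042,0],[0,0,0],1],
    [[-0.029,-0.039,0],[0,0,0],1],
    [[-0.022,-0.043,0],[0,0,0],1],
    [[-0.013,-0.046,0],[0,0,0],1],
    [[-0.004,-0.048,0],[0,0,0],1],
    [[0.005,-0.048,0],[0,0,0],1],
    [[0,0,0],[0,0,0],1],
  ],
)

```text
time_s: 12.75
position: [0.5213, 0.2446, 0.1086]
orientation: [[0.653, -0.758, -0.01], [-0.756, -0.652, 0.046], [-0.041, -0.022, -0.999]]
wrist_force: [-0.6, -0.8, 0.1]
gripper_width: -0.0
grip_force: 0.0
```

Run:
```python
from h import *
s=st(); print(np.round(s['joint_positions'],3)); c=cam('scene','s7.png'); cv2.imwrite('pics/z7.png',cv2.resize(cv2.imread('pics/s7.png')[130:270,220:400],(720,560),interpolation=cv2.INTER_CUBIC))
```

```text
12.75 [0.5213 0.2446 0.1086] yang -139.3 tilt [-0.01   0.046 -0.999] w -0.0 0.0 [-0.6 -0.8  0.1]
[0.303 0.57  1.809 0.068 0.759 2.684]
```

View pics/z7.png

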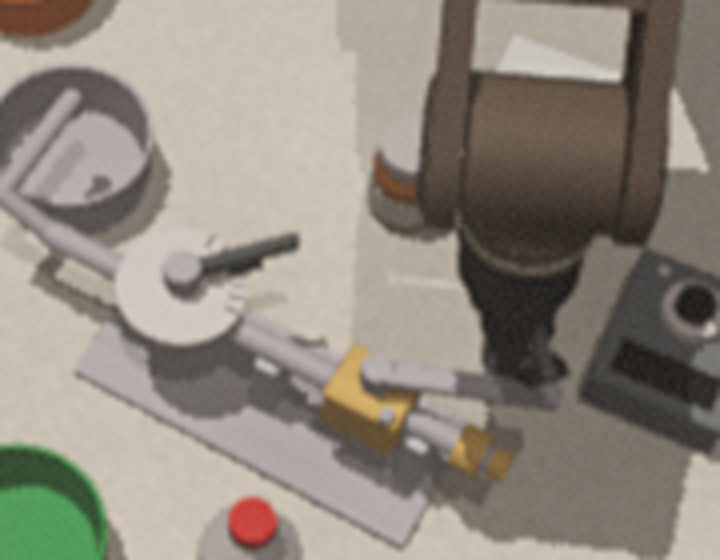

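The scene view shows the supply lever most of the way open, with about 20° left. Joint 6 is at its limit, so I'll turn the tool back before finishing the push.

Request:
arm_command(
  increments=[
    [[0,0.04,0],[0,0,-0.22],1],
    [[0,0,0],[0,0,-0.22],1],
    [[0,0,0],[0,0,-0.22],1],
    [[0,0,0],[0,0,-0.22],1],
    [[0,0,0],[0,0,0],1],
  ],
)

```text
time_s: 13.42
position: [0.5077, 0.2335, 0.1086]
orientation: [[0.986, -0.169, -0.011], [-0.168, -0.985, 0.045], [-0.018, -0.043, -0.999]]
wrist_force: [0.0, 0.1, -0.3]
gripper_width: -0.001
grip_force: 0.0
```

Run:
```python
from h import *
s=st(); print(np.round(s['joint_positions'],3)); R=np.array(s['orientation']); P=np.array(s['position']); hub=np.array([.565,.170])
def pt(f,r,o): return np.r_[hub+r*np.array([-np.cos(f),np.sin(f)])-o*np.array([np.sin(f),np.cos(f)]),.108]
for p in [pt(1.3,.1,.03),pt(1.5,.1,.026),pt(1.65,.1,.025),pt(1.71,.1,.02)]:
    print(p.round(3),(R.T@(p-P)/.4).round(4)); P=p
```

```text
13.43 [0.5077 0.2335 0.1086] yang -99.7 tilt [-0.011  0.045 -0.999] w -0.001 0.0 [ 0.   0.1 -0.3]
[0.291 0.552 1.851 0.069 0.737 1.981]
[0.509 0.258 0.108] [-0.0063 -0.0618  0.0042]
[0.532 0.268 0.108] [ 0.0518 -0.0332  0.0005]
[0.548 0.272 0.108] [ 0.0378 -0.016  -0.    ]
[0.559 0.272 0.108] [ 0.0272 -0.005  -0.0003]
```

Request:
arm_command(
  increments=[
    [[-0.006,-0.06,0.004],[-0.054,0.023,0],1],
    [[0.05,-0.033,0],[0,0,0],1],
    [[0.038,-0.016,0],[0,0,0],1],
    [[0,0,0],[0,0,0],1],
  ],
)

```text
time_s: 13.92
position: [0.5478, 0.2712, 0.1077]
orientation: [[0.985, -0.171, 0.0], [-0.171, -0.985, 0.0], [-0.0, -0.0, -1.0]]
wrist_force: [-0.6, 0.7, 0.4]
gripper_width: -0.001
grip_force: 0.0
```

Request:
arm_command(
  increments=[
    [[0.014,-0.003,0],[0,0,0],1],
    [[0.014,-0.003,0],[0,0,0],1],
    [[0,0,0],[0,0,0],1],
  ],
)

```text
time_s: 14.3
position: [0.5584, 0.2714, 0.1078]
orientation: [[0.986, -0.168, -0.002], [-0.168, -0.986, -0.0], [-0.002, 0.0, -1.0]]
wrist_force: [-4.4, -1.3, 0.3]
gripper_width: -0.001
grip_force: 2.0
```

Request:
arm_command(
  increments=[
    [[0.008,-0.001,0],[0,0,0],1],
    [[0.005,0,0],[0,0,0],1],
    [[0,0,0],[0,0,0],1],
  ],
)

```text
time_s: 14.68
position: [0.5589, 0.2713, 0.1076]
orientation: [[0.986, -0.168, -0.012], [-0.168, -0.986, -0.002], [-0.011, 0.003, -1.0]]
wrist_force: [-28.6, 2.2, 13.4]
gripper_width: 0.003
grip_force: 14.4
```

Request:
arm_command(
  increments=[
    [[-0.02,0,0],[0,0,0],1],
    [[-0.05,0,0],[0,0,0],1],
    [[0,0,-0.12],[0,0,0],1],
    [[-0.05,-0.03,-0.1],[0,0,0],1],
    [[-0.11,-0.04,0],[0,0,0],1],
    [[-0.11,-0.04,0],[0,0,0],1],
    [[-0.08,-0.04,0],[0,0,0],1],
    [[0,0,0],[0,0,0],1],
  ],
)

```text
time_s: 15.68
position: [0.4074, 0.3596, 0.1965]
orientation: [[0.986, -0.165, 0.001], [-0.165, -0.986, 0.001], [0.001, -0.001, -1.0]]
wrist_force: [0.7, 0.0, -0.1]
gripper_width: -0.0
grip_force: 0.0
```

Run:
```python
from h import *
st(); cam('wrist','w8.png'); cam('top','t8.png'); c=load('wrist'); print(w2pix(c,[.395,.359,.053])); print(w2pix(load('top'),[.565,.17,.123]))
a=cv2.imread('pics/w8.png'); b=cv2.resize(cv2.imread('pics/t8.png')[150:246,150:214],(256,384),interpolation=cv2.INTER_CUBIC)
cv2.imwrite('pics/z8.png',np.hstack([a,b]))
```

```text
15.68 [0.4074 0.3596 0.1965] yang -99.5 tilt [ 0.001  0.001 -1.   ] w -0.0 0.0 [ 0.7  0.  -0.1]
[258.08285114 189.80577091]
[196.04003803 169.64910413]
```

View pics/z8.png

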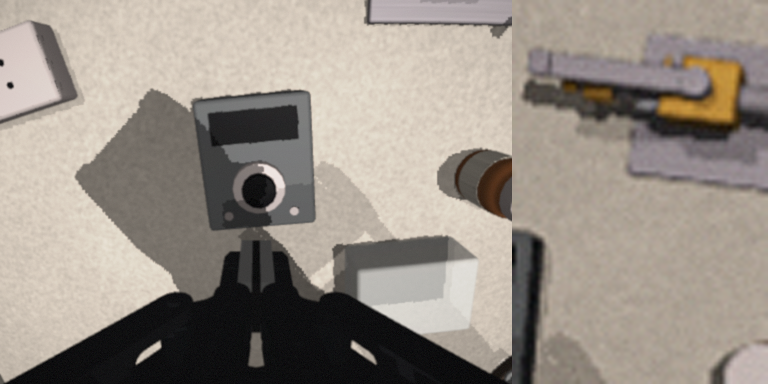

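The wrist view shows the button at (259,190), which matches (0.395,0.359). The top inset shows the supply lever along the pipe. Going down to press.

Request:
arm_command(
  increments=[
    [[-0.029,0.007,0.1],[0,0,0],1],
    [[0,0,0.12],[0,0,0],1],
    [[0,0,0.105],[0,0,0],1],
    [[0,0,0],[0,0,0],1],
  ],
)

```text
time_s: 16.27
position: [0.3974, 0.3568, 0.0641]
orientation: [[0.986, -0.169, -0.002], [-0.169, -0.986, -0.001], [-0.002, 0.002, -1.0]]
wrist_force: [-1.8, -2.3, 4.2]
gripper_width: 0.003
grip_force: 1.5
```

Request:
arm_command(
  increments=[
    [[0,0,0.01],[0,0,0],1],
    [[0,0,0.01],[0,0,0],1],
    [[0,0,0],[0,0,0],1],
  ],
)

```text
time_s: 16.65
position: [0.3977, 0.3573, 0.0606]
orientation: [[0.986, -0.168, 0.002], [-0.168, -0.986, 0.001], [0.002, -0.002, -1.0]]
wrist_force: [-3.9, -9.9, 32.3]
gripper_width: 0.001
grip_force: 15.8
```

Request:
arm_command(
  increments=[
    [[0,0,-0.012],[0,0,0],1],
    [[0,0,0],[0,0,0],1],
  ],
)

```text
time_s: 16.9
position: [0.3976, 0.3576, 0.0637]
orientation: [[0.986, -0.168, 0.002], [-0.168, -0.986, 0.001], [0.001, -0.002, -1.0]]
wrist_force: [0.4, -1.8, 2.5]
gripper_width: -0.004
grip_force: 1.6
```

Request:
arm_command(
  increments=[
    [[0,0,-0.006],[0,0,0],1],
    [[0,0,0],[0,0,0],1],
  ],
)

```text
time_s: 17.15
position: [0.3971, 0.3578, 0.0654]
orientation: [[0.986, -0.168, 0.001], [-0.168, -0.986, 0.001], [0.0, -0.001, -1.0]]
wrist_force: [1.8, -0.0, 1.5]
gripper_width: -0.001
grip_force: 1.2
```

Request:
arm_command(
  increments=[
    [[0,0,-0.005],[0,0,0],1],
    [[0,0,0],[0,0,0],1],
  ],
)

```text
time_s: 17.4
position: [0.3964, 0.3577, 0.0671]
orientation: [[0.986, -0.168, -0.001], [-0.168, -0.986, 0.0], [-0.001, -0.0, -1.0]]
wrist_force: [0.3, 0.6, 1.5]
gripper_width: -0.001
grip_force: 0.7
```

Request:
arm_command(
  increments=[
    [[0,0,-0.005],[0,0,0],1],
    [[0,0,0],[0,0,0],1],
  ],
)

```text
time_s: 17.65
position: [0.3965, 0.3577, 0.0692]
orientation: [[0.986, -0.167, -0.0], [-0.167, -0.986, 0.0], [-0.0, -0.0, -1.0]]
wrist_force: [0.9, -0.1, -0.7]
gripper_width: 0.001
grip_force: 0.0
```

The force profile shows spring contact from about 0.067 and a hard stop at about 0.061, so the full 6 mm was used. I'll lift clear and hand in.

Request:
arm_command(
  increments=[
    [[0,0,-0.1],[0,0,0],1],
    [[0,0,-0.14],[0,0,0],1],
    [[0,0,-0.1],[0,0,0],1],
    [[0,0,0],[0,0,0],1],
    [[0,0,0],[0,0,0],1],
    [[0,0,0],[0,0,0],1],
  ],
)

```text
time_s: 18.4
position: [0.3963, 0.3574, 0.2039]
orientation: [[0.986, -0.168, -0.002], [-0.168, -0.986, -0.001], [-0.002, 0.001, -1.0]]
wrist_force: [0.1, -0.1, 0.0]
gripper_width: 0.0
grip_force: 0.0
```

```bash
python3 -c "
from h import *
st(); print(job_done())"
```

```text
18.4 [0.3963 0.3574 0.2039] yang -99.6 tilt [-0.002 -0.001 -1.   ] w 0.0 0.0 [ 0.1 -0.1  0. ]
the job is handed in; nothing more can be done
None
```

I did all four steps in order and handed the job in at 18.4 s, with no verdict returned: by my measurements the basin is within about 6 mm of the spout, the metering lever is within about 0.01 rad of the tab, the supply lever is against its stop, and the start button went fully down and was released.

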